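# Lock the blow-off nozzle's quick coupler

### The arm

A 6-joint arm with a two-finger parallel gripper is mounted at the origin on a cart in front of the work surface, level with it; the furniture and walls round the work are solid. World frame = base frame: x ahead of the robot, y to its left, z up, the work surface at z = 0. Lengths are in m, angles in rad, forces in N, time in s.
With the tool pointing down it reaches from about 0.4 to 0.925 m from the base axis. Payload 12.5 kg.
Tool frame: the origin (TCP) lies midway between the tips of the shut fingers; the grasp point (between the pads) lies 19 mm behind it; z points along the fingers, y is the direction in which the jaws open and shut (so a half turn about z gives the same grasp; the last joint's range is limited). The gripper opens to 95 mm and grips with 3 to 60 N. Pads are 20 mm wide; open, the fingers measure 119 mm over their backs; the gripper's body (75 mm by 180 mm) begins 59 mm behind the grasp point.
Start: joints at [-1.338, 0.491, 1.559, -0, 1.092, -0.106], TCP at [0.208, -0.589, 0.215] pointing down, gripper open.
Joint ranges: [-3.1, 3.1], [-0.84, 2.19], [0.05, 2.79], [-1.13, 4.28], [0.06, 2.93], [-2.69, 2.69]. Speed limits (rad/s): [2.22, 2.22, 2.79, 3.14, 3.14, 3.14].

### API

Orientations are given as a unit quaternion [w, x, y, z].
In Python, from station import manip gives the robot as it stands.
- The arm moves only by the tool servo_tool, never from a script. Its argument "targets" is a list that holds one entry, the list of rows, each a list of 5 numbers: the shift along the world's x, y, z in mm, then the turn about the world's z in rad, then the finger opening in mm, from 0 to 95.1. In form: [[[dx, dy, dz, roll, jaw], ...]]. A call has 1 to 20 rows; each row shifts and turns the commanded pose from where the row before left it; what a row does not reach is not made up. A row lasts 1/12 s, in which the tool goes at most 41.7 mm and 7.16 degrees, less where a joint would pass 70% of its speed; a pose out of reach is approached as far as the arm can. A call with a gripper value outside its range is refused whole. The fingers move at their own pace and stop on an object; "grip_force" is the grip in N (left out, the last holds). Time passes only in rows, so rows that do not move let the fingers close. It gives the time, the measured TCP pose, the force and the opening at its end, in the units of the state.
- manip.read_state(): the state, without advancing time (a new reading comes with each control period).
- manip.capture(name): name is "scene" or "top" or "wrist"; returns a dict with "img" (480x640x3 uint8, blue, green, red), "range_z" (480x640 float32, m along the optical axis (not along the pixel's ray), 0 where there is no reading), "mtx" (3x3 intrinsics, pixels), "T" (4x4, takes a point from camera to world coordinates). Camera axes: x right, y down, z forward; pixel columns grow to the right and rows downward; lengths in m; the calibration is good to about 2 mm. A picture is of the moment at which its call begins.
- manip.job_done(): hands the job in, once; it reports no verdict.
The state is a dict: "t": time; "q": joint angles; "qd": joint speeds; "tau": joint torques, N m; "position": TCP position; "ee_rot": TCP orientation; "force": force on the tool from outside, world axes, zero at the start; "wrist_torque": the same for the moment, N m; "opening": opening from 0.0 (shut) to 1.0 (fully open).
Only numpy, scipy, OpenCV 4.12 (cv2) and the standard library are available. Lean on these libraries where they do the work, as an engineer would, in place of code of your own. Each camera call takes 0.05 s, during which the arm holds its last target.

### The job

Two air quick couplers stand on the workbench. Lock the one with the red sleeve, which holds the brass blow-off nozzle: pull the sleeve up against its spring, turn it clockwise (seen from above) past the small gate to the locked end and let it spring fully back down. Leave the blue-sleeved coupler unlocked, and let go at the end.

Things in the scene. Friction and masses are not known exactly. Their poses are not given: they have to be found in the camera images.
- red_sleeve (a point): Grip point on the red sleeve, an upright ribbed cylinder 40 mm wide, 55 mm tall, on a fixed stand with a 76 mm round grey foot. It lies on the sleeve's axis, 42 mm above its underside, 13 mm below its top (100 mm above the bench when down), and moves with it; z up, x to its tab. A fixed brass nozzle, 24 mm wide, rises from the sleeve's top to 138 mm above the bench. The couplers may swap places.
- red_lift (a joint): Height the red sleeve is pulled up, m: 0 fully down (spring 4 N there, 10 N at the top), 0.020 upper stop. The sleeve's tab (8 mm wide, out to 30 mm from the axis, at its underside) must be lifted over an 8 mm gate on a fixed flange of 31 mm radius, 58 mm above the bench: 0.012 to 0.016 clears it. End stops on the flange reach 74 mm above the bench; keep fingertips above that.
- red_turn (a joint): Turn of the red sleeve, rad, growing clockwise seen from above: 0 to 0.22 unlocked (tab with white mark at the white mark on the flange), then the gate, 1.1 to 1.4 locked (green mark), hard stop at 1.4. It turns lightly (0.03 N m) and stays where it is left.
- blue_turn (a joint): Turn of the other coupler's sleeve, rad, measured in the same way. That coupler is of the same size, with a blue sleeve and a black plug 24 mm wide up to 126 mm above the bench, and stands 0.12 to 0.3 m from the red one. It starts unlocked (0 to 0.2) and is to stay so.

How it is judged:
By the outcome, as a careful person would: the job done as asked, in the order asked, and still so for the second after the job is handed in, with the robot touching nothing.
It also fails if it takes over 32 s, if anything falls off the work surface, if the arm or the gripper's body presses on something with over 40 N, if the wrist force passes 120 N, or if a joint passes its speed limit or range.

## Working session

There is one attempt and no reset: what is moved stays moved. The work goes in short steps, Python scripts to look and compute and a tool call to move; the robot and the scene stay as the last step left them, time stands still between calls to the robot, and variables do not carry over. Pictures are saved under pics/ and viewed, and the job is handed in when it is done.

Besides the shell and the picture viewer there is one more tool, called after "Request:" as name([rows], argument=value, ...), one row to a line, values as JSON. servo_tool: Moves the arm, as the interface text tells. Its arguments: {"type":"object","properties":{"targets":{"type":"array","items":{"type":"array","items":{"type":"array","items":{"type":"number"}}}},"grip_force":{"type":"number"}},"required":["targets"]}

```bash
mkdir -p pics
cat > h.py <<'E'
import numpy as np,cv2
from station import manip
def grab(n,f):
    c=manip.capture(n); cv2.imwrite('pics/'+f,c['img']); np.savez('pics/'+f+'.npz',**{k:c[k] for k in('img','range_z','mtx','T')}); return c
def pts(c,m):
    v,u=np.nonzero(m&(c['range_z']>0)); z=c['range_z'][v,u]; K=c['mtx']
    p=np.stack([(u-K[0,2])/K[0,0]*z,(v-K[1,2])/K[1,1]*z,z],1); return p@c['T'][:3,:3].T+c['T'][:3,3]
def ray(c,u,v,h):
    K=c['mtx'];d=c['T'][:3,:3]@np.array([(u-K[0,2])/K[0,0],(v-K[1,2])/K[1,1],1]);o=c['T'][:3,3];return o+d*(h-o[2])/d[2]
E
python3 - <<'E'
from h import *
for n in('scene','top','wrist'):
    c=grab(n,n+'0.png'); hsv=cv2.cvtColor(c['img'],cv2.COLOR_BGR2HSV);print(n,c['T'].round(3).tolist(),c['mtx'][0,0])
    H,S,V=cv2.split(hsv)
    for nm,m in(('red',((H<8)|(H>172))&(S>130)&(V>60)),('blue',(H>100)&(H<130)&(S>130)&(V>50))):
        k,l,s,ce=cv2.connectedComponentsWithStats(m.astype(np.uint8))
        for i in range(1,k):
            if s[i,4]>60:
                p=pts(c,l==i); print(nm,s[i],ce[i].round(),np.percentile(p,[2,50,98],axis=0).round(3).tolist() if len(p) else '')
print(manip.read_state())
E
```

```text
scene [[0.968, 0.148, -0.203, 0.702], [0.25, -0.619, 0.744, -0.903], [-0.016, -0.771, -0.636, 0.671], [0.0, 0.0, 0.0, 1.0]] 557.7404562396115
red [477  10  33  14 214] [492.  16.] [[0.721, 1.006, 0.06], [0.766, 1.019, 0.081], [0.815, 1.087, 0.092]]
red [417 214  15  13 105] [423. 221.] [[0.656, -0.038, 0.007], [0.668, -0.033, 0.017], [0.684, -0.026, 0.03]]
red [256 260  27  34 611] [270. 279.] [[0.447, -0.347, 0.078], [0.469, -0.341, 0.103], [0.482, -0.314, 0.114]]
red [259 289  25  13 138] [271. 297.] [[0.45, -0.346, 0.06], [0.47, -0.343, 0.066], [0.482, -0.322, 0.073]]
red [157 393  60  60 536] [187. 424.] [[0.464, -0.661, 0.117], [0.473, -0.62, 0.148], [0.477, -0.558, 0.168]]
red [385 414  32  16 372] [401. 422.] [[0.672, -0.484, 0.009], [0.69, -0.473, 0.014], [0.709, -0.459, 0.018]]
blue [358  27  40  35 920] [380.  44.] [[0.388, 0.765, 0.006], [0.432, 0.825, 0.029], [0.469, 0.974, 0.042]]
blue [532  37   9  23  90] [536.  46.] [[0.874, 0.713, 0.066], [0.885, 0.73, 0.099], [0.893, 0.747, 0.123]]
blue [  0  75  34  65 980] [ 16. 102.] [[-1.096, 0.716, -0.428], [-1.063, 0.796, -0.2
[... 1701 characters left out ...]
84], [0.0, 0.0, 0.0, 1.0]] 351.8263241248361
{'t': 0.15, 'q': array([-1.33756483e+00,  4.91386891e-01,  1.55930513e+00, -1.54059295e-05,
        1.09168266e+00, -1.05575853e-01]), 'qd': array([ 0.00069683, -0.00144466, -0.00107166, -0.00178043,  0.00073865,
        0.00196251]), 'tau': array([ 1.37657633e-03, -6.12897205e+01, -2.58278972e+01,  6.92719524e-02,
        4.73479077e-02, -7.56755981e-05]), 'position': array([ 0.20771895, -0.5892912 ,  0.21421873]), 'ee_rot': array([-3.89779499e-04,  9.85684805e-01,  1.68598080e-01, -3.17608136e-05]), 'force': array([0.06353458, 0.28053889, 0.24068839]), 'wrist_torque': array([-0.01366176, -0.05365414, -0.03532304]), 'opening': 0.9983140864987395}
```

View pics/scene0.png

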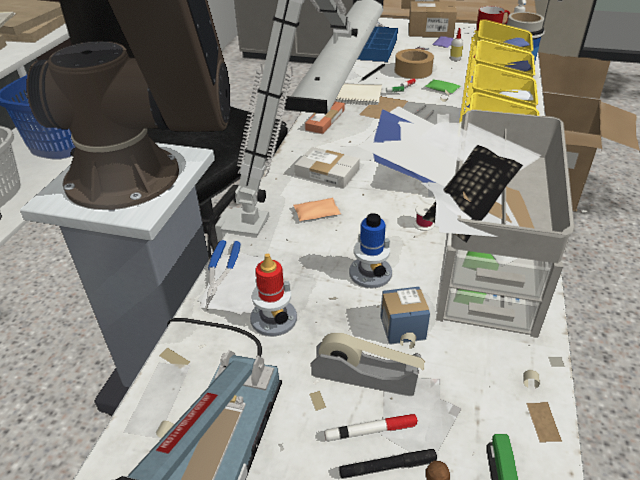

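View pics/top0.png

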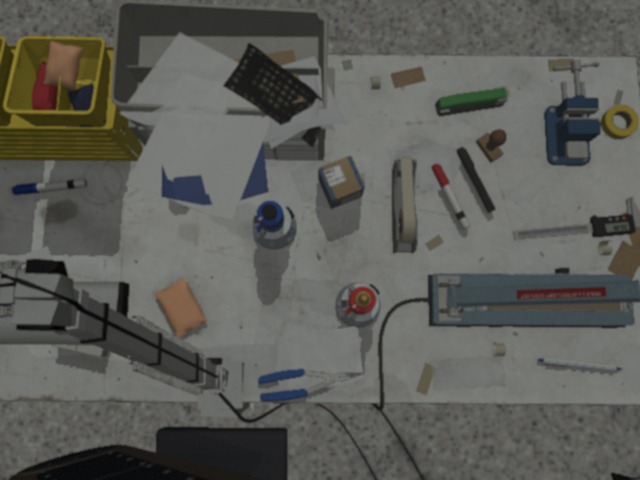

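Run:
```python
import cv2
a=cv2.imread('pics/top0.png')[265:335,325:400];b=cv2.imread('pics/scene0.png')[230:320,220:320]
cv2.imwrite('pics/z0.png',cv2.hconcat([cv2.resize(a,(400,400),interpolation=cv2.INTER_CUBIC),cv2.resize(b,(400,400),interpolation=cv2.INTER_CUBIC)]))
```

```text
(no output)
```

View pics/z0.png

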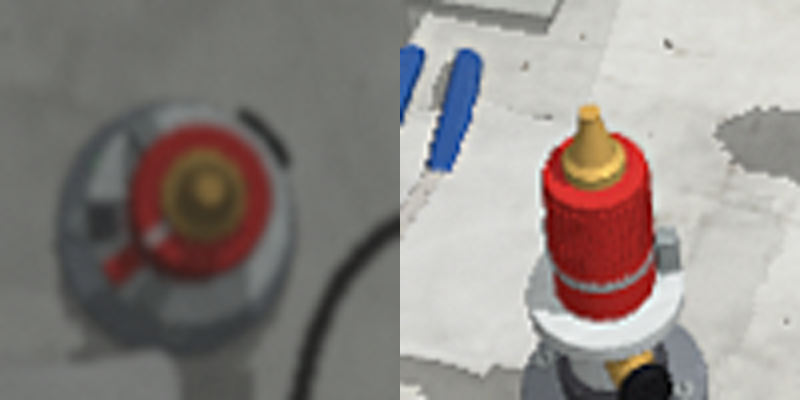

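The red coupler is centred near top (362,300) and scene (270,279). In the top view its tab points lower-left, at about (346,311). Next I'll get the exact axis, the tab angle and the obstacles around it.

Run:
```python
from h import *
def ld(n): return dict(np.load('pics/%s0.png.npz'%n))
S={}
for n in('scene','top'):
    c=ld(n);H,Sa,V=cv2.split(cv2.cvtColor(c['img'],cv2.COLOR_BGR2HSV))
    red=((H<8)|(H>172))&(Sa>130)&(V>60); br=(H>12)&(H<28)&(Sa>110)
    x0,y0,x1,y1=(340,275,390,325) if n=='top' else (245,245,300,305)
    w=np.zeros(red.shape,bool);w[y0:y1,x0:x1]=1
    p=pts(c,red&w); 
    t=p[(p[:,2]>.109)&(p[:,2]<.117)]
    A=np.c_[t[:,:2]*2,np.ones(len(t))]
    print(n,'top z',np.median(t[:,2]).round(4),'bbox mid',((t[:,:2].max(0)+t[:,:2].min(0))/2).round(4),np.ptp(t[:,:2],axis=0).round(3),len(t))
    side=p[(p[:,2]<.106)&(p[:,2]>.07)]
    if len(side)>30:
        A=np.c_[side[:,:2]*2,np.ones(len(side))];s=np.linalg.lstsq(A,(side[:,:2]**2).sum(1),rcond=None)[0];print('cyl',s[:2],np.sqrt(s[2]+s[0]**2+s[1]**2))
    q=pts(c,br&w);print('brass',len(q),np.median(q[q[:,2]>.125],axis=0).round(4),q[:,2].max())
    v,u=np.nonzero(br&w); 
    # tip
    qq=pts(c,br&w); 
    if n=='top':
        m=(red&w).astype(np.uint8); m[:,:]=m
        lo=p[p[:,2]<.08]; print('tab pts',lo.round(3).tolist())
    # ring outline ellipse
    cs=max(cv2.findContours((red&w).astype(np.uint8),0,2)[0],key=cv2.contourArea);h=cv2.convexHull(cs)[:,0]
    print('contour',h.min(0),h.max(0))
# two-view triangulation of nozzle tip by rays
# obstacles: height map z>0.1 within 0.35m of red, both views
for n in('scene','top'):
    c=ld(n);p=pts(c,np.ones((480,640),bool));d=np.hypot(p[:,0]-.459,p[:,1]+.327)
    k=(d<.3)&(d>.03)&(p[:,2]>.1)
    g={}
    for a in p[k]:
        key=(round(a[0]/.04)*.04,round(a[1]/.04)*.04);g.setdefault(key,[]).append(a[2])
    print(n,[(round(k[0],2),round(k[1],2),round(max(v),2),len(v)) for k,v in sorted(g.items()) if len(v)>5])
```

```text
scene top z 0.1123 bbox mid [ 0.464  -0.3273] [0.039 0.039] 214
cyl [ 0.46242403 -0.32640053] 0.019326274153965147
brass 191 [ 0.4637 -0.3295  0.1316] 0.13826266889401184
contour [256 260] [282 293]
top top z 0.1129 bbox mid [ 0.4596 -0.3249] [0.036 0.036] 261
brass 164 [ 0.4601 -0.3257  0.132 ] 0.14061992221780628
tab pts [[0.449, -0.306, 0.067], [0.449, -0.308, 0.067], [0.449, -0.309, 0.071], [0.447, -0.305, 0.071], [0.447, -0.306, 0.068], [0.447, -0.308, 0.069], [0.447, -0.309, 0.07], [0.445, -0.301, 0.073], [0.446, -0.303, 0.068], [0.446, -0.305, 0.068], [0.446, -0.306, 0.069], [0.446, -0.308, 0.071], [0.444, -0.301, 0.071], [0.444, -0.303, 0.069], [0.444, -0.305, 0.071], [0.444, -0.306, 0.068], [0.442, -0.303, 0.071], [0.442, -0.305, 0.07]]
contour [350 288] [374 312]
scene [(0.2, -0.16, np.float64(0.43), 41), (0.24, -0.16, np.float64(0.43), 395), (0.24, -0.12, np.float64(0.42), 514), (0.28, -0.16, np.float64(0.43), 89), (0.28, -0.12, np.float64(0.43), 888), (0.28, -0.08, np.float64(0.42), 200), (0.32, -0.12, np.float64(0.14), 66), (0.32, -0.08, np.float64(0.2), 125), (0.36, -0.
[... 2441 characters left out ...]
 np.float64(0.23), 867), (0.6, -0.12, np.float64(0.23), 826), (0.6, -0.08, np.float64(0.25), 794), (0.6, -0.04, np.float64(0.25), 31), (0.64, -0.2, np.float64(0.22), 77), (0.64, -0.16, np.float64(0.22), 771), (0.64, -0.12, np.float64(0.23), 805), (0.64, -0.08, np.float64(0.23), 267), (0.68, -0.28, np.float64(0.22), 104), (0.68, -0.24, np.float64(0.23), 565), (0.68, -0.2, np.float64(0.22), 589), (0.68, -0.16, np.float64(0.21), 751), (0.68, -0.12, np.float64(0.22), 315), (0.72, -0.28, np.float64(0.22), 533), (0.72, -0.24, np.float64(0.23), 786), (0.72, -0.2, np.float64(0.24), 787), (0.72, -0.16, np.float64(0.23), 214), (0.76, -0.28, np.float64(0.21), 101), (0.76, -0.24, np.float64(0.22), 101)]
```

Run:
```python
from h import *
out=[]
for n in('scene','top'):
    c=dict(np.load('pics/%s0.png.npz'%n));K=c['mtx'];z=c['range_z'];v,u=np.mgrid[:480,:640]
    P=np.stack([(u-K[0,2])/K[0,0]*z,(v-K[1,2])/K[1,1]*z,z],-1)@c['T'][:3,:3].T+c['T'][:3,3]
    im=c['img'].copy()
    near=(np.hypot(P[...,0]-.46,P[...,1]+.326)<.36)&(z>0)
    im[near&(P[...,2]>.1)]=(255,0,255); im[near&(P[...,2]>.3)]=(0,255,255)
    out.append(cv2.resize(im,(400,300)))
    for (a,b) in ((.6,-.12),(.72,-.28),(.28,-.12)):
        k=(abs(P[...,0]-a)<.02)&(abs(P[...,1]-b)<.02)&(P[...,2]>.1)
        print(n,a,b,np.median(u[k]),np.median(v[k]),np.median(P[k],axis=0).round(2))
cv2.imwrite('pics/obst.png',cv2.hconcat(out))
```

```text
scene 0.6 -0.12 386.0 145.0 [ 0.6  -0.12  0.22]
scene 0.72 -0.28 454.0 235.0 [ 0.72 -0.27  0.18]
scene 0.28 -0.12 181.0 20.0 [ 0.28 -0.12  0.4 ]
top 0.6 -0.12 216.0 188.0 [ 0.6  -0.12  0.22]
top 0.72 -0.28 329.0 114.0 [ 0.72 -0.27  0.2 ]
top 0.28 -0.12 153.0 468.0 [ 0.29 -0.12  0.47]
```

View pics/obst.png

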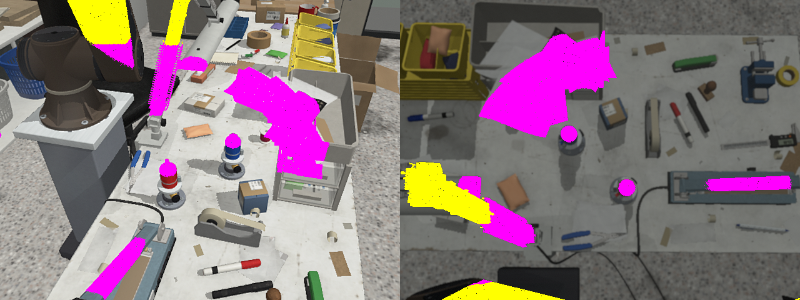

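View pics/wrist0.png

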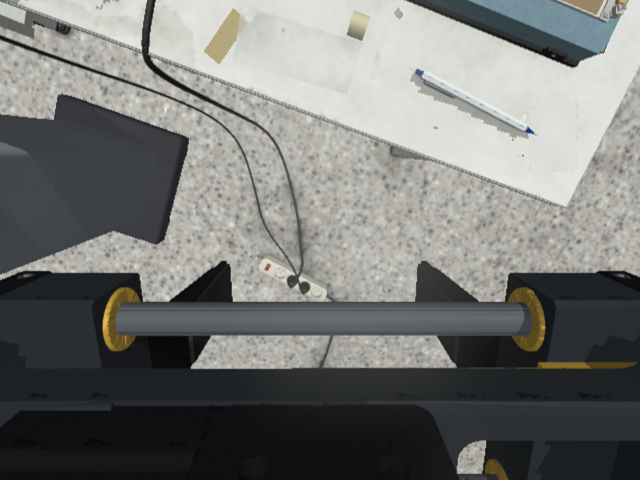

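The top view shows a lamp arm (yellow/magenta, half-scale about (410-535,170-240)), and the robot's own arm may sweep near it. To check, I'll rotate the robot's point cloud by the base turn and compare it with the lamp.

Run:
```python
from h import *
from scipy.spatial import cKDTree
R=[];L=[]
for n in('scene','top'):
    c=dict(np.load('pics/%s0.png.npz'%n));v,u=np.mgrid[:480,:640]
    if n=='scene': r=(u>60)&(u<240)&(v<75)|((u<180)&(u>20)&(v>35)&(v<190)); l=(u>225)&(u<395)&(v<235)
    else: r=(v>425)&(u<300); l=(v>255)&(v<400)&(u<245)
    r=pts(c,r);l=pts(c,l)
    r=r[(r[:,2]>.02)&(np.hypot(r[:,0],r[:,1])<.6)]
    h=np.array([np.cos(-1.338),np.sin(-1.338)]);
    for nm,a in(('robot',r),):
        f=a[:,:2]@h; s=a[:,:2]@np.array([-h[1],h[0]])
        g={}
        for zz in np.arange(0,1,.08):
            k=(abs(a[:,2]-zz)<.04)
            if k.sum()>20: print(n,round(zz,2),k.sum(),'fwd',np.percentile(f[k],[2,98]).round(2),'lat',np.percentile(s[k],[2,98]).round(2))
    l=l[(l[:,2]>.1)]
    print('lamp');
    for zz in np.arange(.1,1,.08):
        k=(abs(l[:,2]-zz)<.04)
        if k.sum()>20: print(round(zz,2),k.sum(),np.percentile(l[k,0],[2,98]).round(2),np.percentile(l[k,1],[2,98]).round(2))
```

```text
scene 0.0 908 fwd [-0.03  0.09] lat [-0.1  0.1]
scene 0.08 3121 fwd [-0.02  0.08] lat [-0.08  0.08]
scene 0.16 3929 fwd [0.04 0.08] lat [-0.1   0.17]
scene 0.24 7203 fwd [-0.04  0.12] lat [-0.1   0.25]
scene 0.32 4020 fwd [-0.03  0.16] lat [-0.03  0.25]
scene 0.4 3603 fwd [0.06 0.2 ] lat [0.15 0.25]
lamp
0.1 989 [0.33 0.61] [-0.2  -0.08]
0.18 2394 [0.24 0.61] [-0.15  0.5 ]
0.26 6397 [0.36 0.61] [-0.15  0.57]
0.34 1831 [0.38 0.47] [-0.06  0.2 ]
0.42 503 [0.4  0.44] [-0.04 -0.02]
top 0.16 180 fwd [-0.04  0.07] lat [0.25 0.26]
top 0.24 1050 fwd [-0.05  0.1 ] lat [0.25 0.26]
top 0.32 885 fwd [-0.01  0.15] lat [0.25 0.25]
top 0.4 1062 fwd [0.05 0.19] lat [0.25 0.25]
top 0.48 1070 fwd [0.13 0.23] lat [0.25 0.25]
top 0.56 858 fwd [0.2  0.28] lat [0.25 0.25]
top 0.64 54 fwd [0.27 0.29] lat [0.25 0.25]
lamp
0.1 423 [0.32 0.38] [-0.11 -0.08]
0.18 1946 [0.33 0.47] [-0.1   0.14]
0.26 3593 [0.35 0.47] [-0.07  0.15]
0.34 1714 [0.38 0.43] [-0.06 -0.02]
0.42 3270 [0.39 0.47] [-0.04  0.05]
0.5 3055 [0.4  0.46] [-0.04  0.01]
```

The lamp stays about 0.1 m clear of the upper arm at the target pose. Next: move to a hover above the red coupler. TCP target is (0.461, -0.326, 0.24).

Request:
servo_tool([
  [[0,0,15,0,95],[20,20,10,0,95],[21,22,0,0,95],[21,22,0,0,95],[21,22,0,0,95],[21,22,0,0,95],[21,22,0,0,95],[21,22,0,0,95],[21,22,0,0,95],[21,22,0,0,95],[21,22,0,0,95],[21,22,0,0,95],[23,23,0,0,95],[0,0,0,0,95],[0,0,0,0,95]],
], grip_force=30)

```text
t: 1.4
position: [0.4615, -0.3253, 0.2395]
ee_rot: [-0.0, 0.985, 0.17, -0.0]
force: [-0.9, -0.2, -0.8]
opening: 1.001
```

Run:
```python
from h import *
c=grab('wrist','wrist1.png');print(manip.read_state()['position'],manip.read_state()['q'].round(3))
H,S,V=cv2.split(cv2.cvtColor(c['img'],cv2.COLOR_BGR2HSV));m=((H<8)|(H>172))&(S>130)&(V>60)
k,l,s,ce=cv2.connectedComponentsWithStats(m.astype(np.uint8))
for i in range(1,k):
    if s[i,4]>150: 
        p=pts(c,l==i);t=p[(p[:,2]>.108)&(p[:,2]<.118)]
        print(s[i],np.percentile(p,[2,50,98],axis=0).round(3).tolist())
        if len(t)>50: print('top',np.median(t[:,2]),((t[:,:2].max(0)+t[:,:2].min(0))/2).round(4),np.ptp(t[:,:2],axis=0))
        lo=p[p[:,2]<.07]
        if len(lo)>10: print('low',lo.mean(0),lo.min(0),lo.max(0))
```

```text
[ 0.46083129 -0.32618138  0.239468  ] [-0.733  0.38   1.677 -0.     1.085  0.498]
[520  27  20  47 767] [[0.669, -0.483, 0.009], [0.688, -0.47, 0.015], [0.706, -0.459, 0.018]]
low [ 0.687579   -0.46991169  0.01437721] [ 0.66623323 -0.48633531  0.00760269] [ 0.70933535 -0.456982    0.01862347]
[ 296  201   52   49 1135] [[0.445, -0.345, 0.069], [0.468, -0.325, 0.112], [0.481, -0.306, 0.114]]
top 0.11265880880534887 [ 0.4628 -0.3269] [0.03884273 0.03910217]
low [ 0.44710717 -0.30541537  0.06838974] [ 0.44321776 -0.30927843  0.06173586] [ 0.45107909 -0.30206483  0.06992943]
```

View pics/wrist1.png

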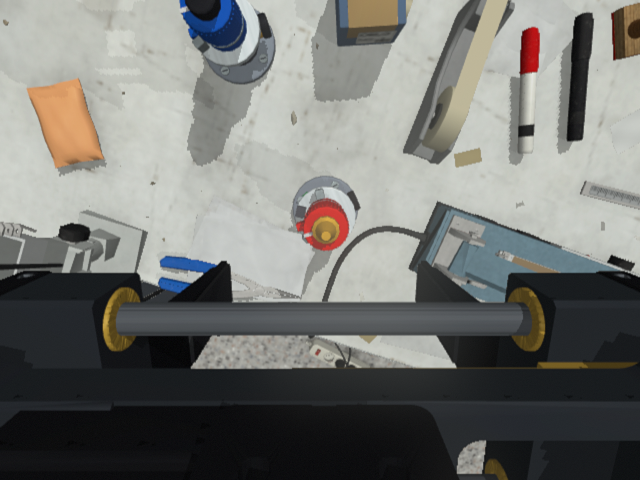

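The wrist view shows the red ring and nozzle centred between the jaws, near (323,225). Axis is (0.4625, -0.3268), top 0.1127, width 39 mm, which agrees with the text. Descending to TCP z 0.083.

Request:
servo_tool([
  [[1.5,-1,-20,0,95],[0,0,-25,0,95],[0,0,-25,0,95],[0,0,-25,0,95],[0,0,-25,0,95],[0,0,-20,0,95],[0,0,-16.5,0,95],[0,0,0,0,95],[0,0,0,0,95]],
], grip_force=30)

```text
t: 2.2
position: [0.4614, -0.3282, 0.0829]
ee_rot: [-0.001, 0.986, 0.168, -0.001]
force: [-0.4, 0.2, 0.5]
opening: 0.997
```

Request:
servo_tool([
  [[0,0,0,0,36],[0,0,0,0,36],[0,0,0,0,36],[0,0,0,0,36],[0,0,0,0,36],[0,0,0,0,36],[0,0,0,0,36],[0,0,0,0,36],[0,0,0,0,36],[0,0,0,0,36],[0,0,0,0,36],[0,0,0,0,36]],
], grip_force=30)

```text
t: 3.2
position: [0.4621, -0.3271, 0.0832]
ee_rot: [-0.0, 0.986, 0.169, -0.0]
force: [-1.1, 3.4, 4.2]
opening: 0.415
```

Gripped (39.5 mm). Lifting 14 mm.

Request:
servo_tool([
  [[0,0,3,0,20],[0,0,3,0,20],[0,0,3,0,20],[0,0,3,0,20],[0,0,2,0,20],[0,0,0,0,20],[0,0,0,0,20],[0,0,0,0,20]],
], grip_force=40)

```text
t: 3.87
position: [0.462, -0.3272, 0.0969]
ee_rot: [-0.0, 0.986, 0.169, -0.0]
force: [1.0, 4.8, -10.0]
opening: 0.413
```

Run:
```python
from h import *
s=manip.read_state();print(s['position'],s['force'])
for n in('scene','top'):
    c=grab(n,n+'2.png')
a=cv2.imread('pics/top2.png')[265:335,325:400];b=cv2.imread('pics/scene2.png')[210:330,210:330]
cv2.imwrite('pics/z2.png',cv2.hconcat([cv2.resize(a,(400,400),interpolation=cv2.INTER_CUBIC),cv2.resize(b,(400,400),interpolation=cv2.INTER_CUBIC)]))
```

```text
[ 0.4620305  -0.32717481  0.0968806 ] [  1.01842094   4.78549479 -10.01454634]
```

View pics/z2.png

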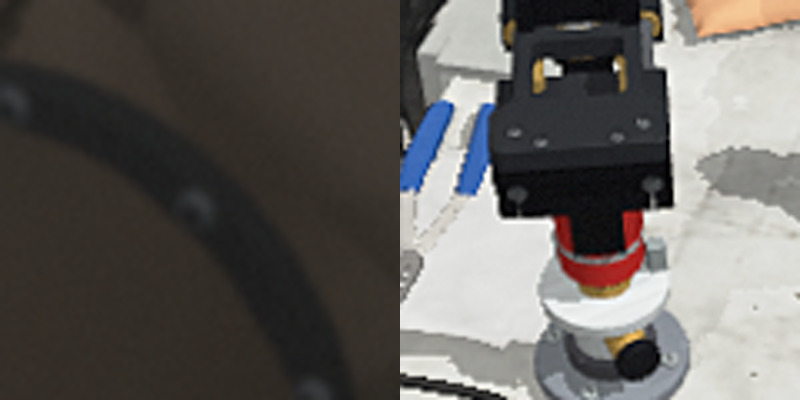

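Lifted 13.7 mm; the zoomed scene view shows brass bared under the sleeve at about (605,290), force -10 N. Turning clockwise by 1.15 rad (negative about z).

Request:
servo_tool([
  [[0,0,0,-0.1,20],[0,0,0,-0.1,20],[0,0,0,-0.1,20],[0,0,0,-0.1,20],[0,0,0,-0.1,20],[0,0,0,-0.1,20],[0,0,0,-0.1,20],[0,0,0,-0.1,20],[0,0,0,-0.1,20],[0,0,0,-0.1,20],[0,0,0,-0.1,20],[0,0,0,-0.05,20],[0,0,0,0,20],[0,0,0,0,20]],
])

```text
t: 5.13
position: [0.4619, -0.3277, 0.097]
ee_rot: [0.0, 0.919, -0.394, -0.0]
force: [-2.4, 1.5, -10.3]
opening: 0.412
```

Run:
```python
from h import *
s=manip.read_state();print(s['position'],s['force'],s['wrist_torque'],s['ee_rot'],s['q'])
for n in('scene','wrist'):
    c=grab(n,n+'3.png')
a=cv2.imread('pics/wrist3.png')[150:300,220:420];b=cv2.imread('pics/scene3.png')[210:330,210:330]
cv2.imwrite('pics/z3.png',cv2.hconcat([cv2.resize(a,(400,300),interpolation=cv2.INTER_CUBIC),cv2.resize(b,(300,300),interpolation=cv2.INTER_CUBIC)]))
```

```text
[ 0.46187581 -0.32765673  0.09701668] [ -2.43791167   1.51871376 -10.29081403] [ 0.19295375  0.58669076 -0.03057609] [ 2.15106338e-04  9.19265250e-01 -3.93638462e-01 -3.40545806e-04] [-7.33341735e-01  5.55125610e-01  1.82211275e+00 -9.05604826e-04
  7.64860217e-01  1.64728073e+00]
```

View pics/z3.png

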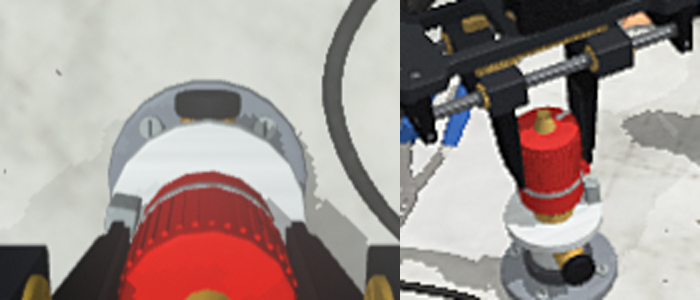

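Turned 1.149 rad with no stop torque, and the tab now shows beside the far end stop. Lowering, then releasing.

Request:
servo_tool([
  [[0,0,-3,0,20],[0,0,-3,0,20],[0,0,-3,0,20],[0,0,-3,0,20],[0,0,-2,0,20],[0,0,0,0,20],[0,0,0,0,20],[0,0,0,0,20]],
])

```text
t: 5.9
position: [0.462, -0.3277, 0.0833]
ee_rot: [0.0, 0.919, -0.394, -0.0]
force: [-6.0, 0.4, -3.6]
opening: 0.418
```

Run:
```python
from h import *
s=manip.read_state();print(s['position'],s['force'],s['wrist_torque'],s['t'])
for n in('scene','wrist'):
    c=grab(n,n+'4.png')
    H,S,V=cv2.split(cv2.cvtColor(c['img'],cv2.COLOR_BGR2HSV));m=((H<8)|(H>172))&(S>130)&(V>60)
    p=pts(c,m);d=np.hypot(p[:,0]-.4625,p[:,1]+.3268);q=p[d<.035];print(n,'z',np.percentile(q[:,2],[1,50,99]));
    t=q[(np.hypot(q[:,0]-.4625,q[:,1]+.3268)>.0235)&(q[:,2]<.09)];print('tab',len(t),t.mean(0) if len(t) else '',np.degrees(np.arctan2(t[:,1]+.3268,t[:,0]-.4625)).mean())
a=cv2.imread('pics/wrist4.png')[150:300,220:420];b=cv2.imread('pics/scene4.png')[210:330,210:330]
cv2.imwrite('pics/z4.png',cv2.hconcat([cv2.resize(a,(400,300),interpolation=cv2.INTER_CUBIC),cv2.resize(b,(300,300),interpolation=cv2.INTER_CUBIC)]))
```

```text
[ 0.46198921 -0.32765919  0.08327578] [-5.99169442  0.43990937 -3.6395438 ] [0.02633575 1.41865022 0.01438623] 5.9
scene z [0.06098956 0.09655426 0.1136896 ]
tab 2 [ 0.46480721 -0.32691918  0.0749271 ] -27.59777947446646
wrist z [0.06320265 0.11166015 0.11393163]
tab 0  nan<stdin>:7: RuntimeWarning: Mean of empty slice.
  ret = ret.dtype.type(ret / rcount)
```

View pics/z4.png

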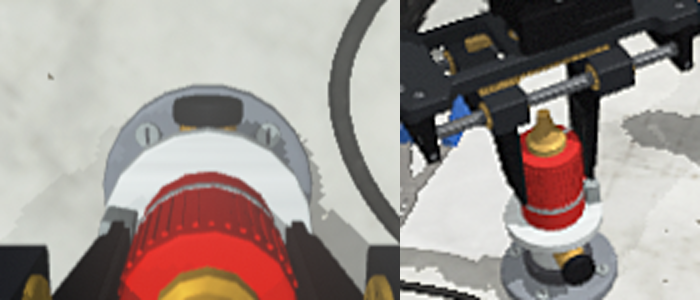

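It's down again at 0.0833, sleeve top about 0.1135. Opening, then retreating straight up.

Request:
servo_tool([
  [[0,0,0,0,95],[0,0,0,0,95],[0,0,0,0,95],[0,0,0,0,95],[0,0,0,0,95],[0,0,0,0,95],[0,0,0,0,95],[0,0,0,0,95],[0,0,10,0,95],[0,0,25,0,95],[0,0,25,0,95],[0,0,25,0,95],[0,0,25,0,95],[0,0,25,0,95],[-15,-25,20,0,95],[-15,-25,0,0,95],[-15,-25,0,0,95],[-15,-25,0,0,95],[0,0,0,0,95],[0,0,0,0,95]],
])

```text
t: 7.67
position: [0.4014, -0.4283, 0.2386]
ee_rot: [0.0, 0.918, -0.396, 0.0]
force: [-1.0, 0.9, -0.9]
opening: 0.997
```

Run:
```python
from h import *
s=manip.read_state();print(s['position'],s['force'],s['t'])
ims=[]
for n in('scene','top','wrist'):
    c=grab(n,n+'5.png')
    H,S,V=cv2.split(cv2.cvtColor(c['img'],cv2.COLOR_BGR2HSV))
    for nm,m,x,y in(('red',((H<8)|(H>172))&(S>130)&(V>50),.4625,-.3268),('blue',(H>100)&(H<130)&(S>130)&(V>40),.598,-.190)):
        p=pts(c,m);d=np.hypot(p[:,0]-x,p[:,1]-y);q=p[(d<.036)&(p[:,2]>.05)]
        if len(q)<20: continue
        t=q[(np.hypot(q[:,0]-x,q[:,1]-y)>.0225)&(q[:,2]<.085)]
        print(n,nm,'topz',np.percentile(q[:,2],[1,97]).round(4),'tab',len(t),np.degrees(np.arctan2(t[:,1]-y,t[:,0]-x)).round() if len(t)<60 else '')
a=cv2.imread('pics/top5.png')[265:335,325:400];b=cv2.imread('pics/scene5.png')[230:320,220:320]
cv2.imwrite('pics/z5.png',cv2.hconcat([cv2.resize(a,(400,400),interpolation=cv2.INTER_CUBIC),cv2.resize(b,(400,400),interpolation=cv2.INTER_CUBIC)]))
```

```text
[ 0.40144992 -0.42826979  0.2386457 ] [-1.04362131  0.88234814 -0.8520008 ] 7.6667
scene red topz [0.0608 0.1136] tab 7 [68. 62. 61. 62. 56. 55. 55.]
scene blue topz [0.0615 0.1147] tab 0 []
top red topz [0.068  0.1159] tab 16 [62. 62. 67. 65. 64. 62. 61. 70. 69. 67. 66. 64. 72. 71. 69. 73.]
top blue topz [0.0683 0.1162] tab 9 [122. 123. 121. 124. 124. 125. 126. 127. 127.]
wrist red topz [0.0626 0.1138] tab 2 [22. 33.]
wrist blue topz [0.0598 0.1105] tab 9 [-179. -177. -180.  178.  178.  178.  178.  177.  175.]
```

View pics/z5.png

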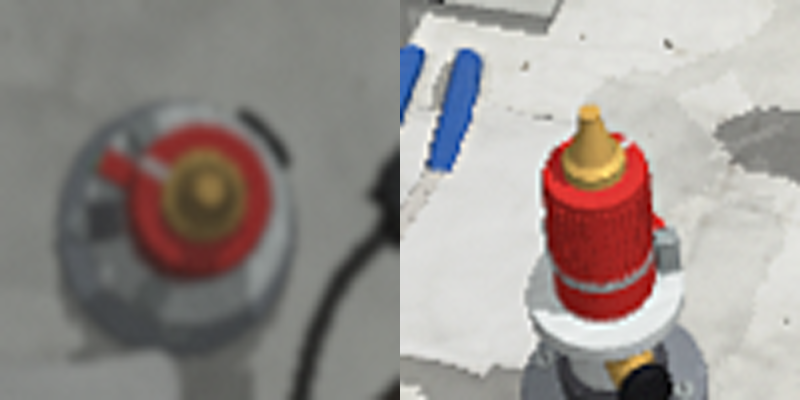

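View pics/wrist5.png

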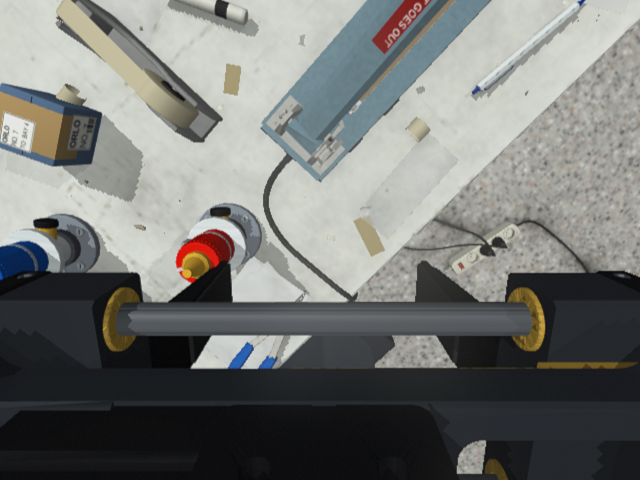

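In the zoomed top view the tab at (112,168) has passed the dark gate block at (100,218), and the sleeve is fully down. Checking how far it sits inside the locked sector.

Run:
```python
from h import *
cx=np.array([.4600,-.3255]) # axis as the top camera sees it
for n in('top0','top5'):
    c=dict(np.load('pics/%s.png.npz'%n));H,S,V=cv2.split(cv2.cvtColor(c['img'],cv2.COLOR_BGR2HSV));K=c['mtx']
    r=((H<8)|(H>172))&(S>100)&(V>40)
    v,u=np.nonzero(r)
    P=np.array([ray(c,a,b,.066) for a,b in zip(u,v)])[:,:2]-cx
    z=c['range_z'][v,u]; Q=pts(c,r&(c['range_z']>0))
    zz=np.full(len(u),np.nan); ok=z>0; zz[ok]=Q[:,2]
    d=np.hypot(*P.T); k=(d<.034)&(d>.021)&(zz<.085)
    print(n,k.sum(),np.degrees(np.arctan2(*P[k].mean(0)[::-1])),d[k].max())
    # polar unwrap of flange annulus
    T=np.linalg.inv(c['T'])
    an=np.radians(np.arange(0,220,1)); rr=np.linspace(.016,.038,44)
    A,R=np.meshgrid(an,rr); X=np.stack([cx[0]+R*np.cos(A),cx[1]+R*np.sin(A),np.full(A.shape,.064)],-1)@T[:3,:3].T+T[:3,3]
    mu=(X[...,0]/X[...,2]*K[0,0]+K[0,2]).astype(np.float32);mv=(X[...,1]/X[...,2]*K[1,1]+K[1,2]).astype(np.float32)
    w=cv2.remap(c['img'],mu,mv,cv2.INTER_CUBIC);w=cv2.convertScaleAbs(w,alpha=1.7)
    cv2.imwrite('pics/pol_%s.png'%n,cv2.resize(w,(770,220),interpolation=cv2.INTER_CUBIC))
cv2.imwrite('pics/pol.png',cv2.vconcat([cv2.imread('pics/pol_top0.png'),cv2.imread('pics/pol_top5.png')]))
```

```text
top0 20 123.01915807924252 0.028551947494095682
top5 26 58.50673172168713 0.030015988546843085
```

View pics/pol.png

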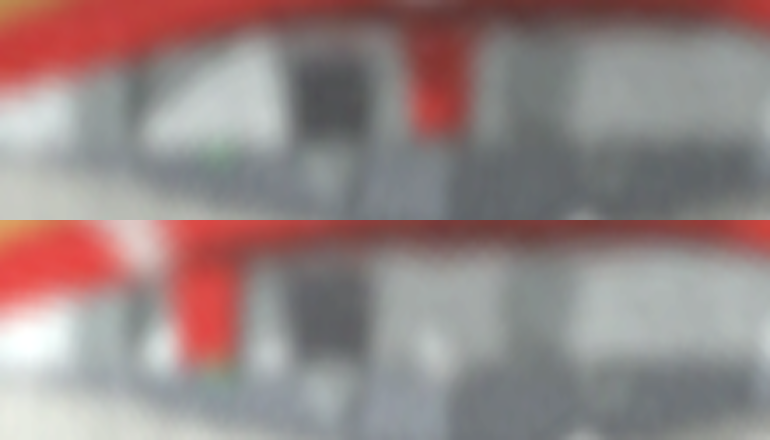

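Unwrapped (3.5 px per degree), the tab is centred at x≈210, on the green mark. There is about 13° free to the gate and 14° to the end stop. The blue tab is still at about 124°. Handing in.

```bash
python3 -c "
from station import manip
print(manip.read_state()['t']);manip.job_done()"
```

```text
7.8167
the job is handed in; nothing more can be done
```

The red coupler is locked and released, and I handed the job in at 7.8 s. I gripped the red sleeve, lifted it 13.7 mm, turned it 1.15 rad clockwise over the gate and lowered it. Then I opened the jaws and moved the gripper up and away.

**Last checks**
- **Locked position:** the red tab sits on the green mark, about 13° clear of the gate and 14° clear of the end stop. The camera shows a turn of 1.13–1.15 rad, and the tool measured 1.149 rad.
- **Sleeve down:** its top is at about 0.1136 m, as it was before the lift.
- **Blue coupler:** I never moved near it. Its tab still reads about 124° from the top camera, in line with the red tab's unlocked direction. The wrist camera gave a tab angle of about 178°, but only 9 pixels of the blue sleeve were measured there, at the edge of the picture, so I disregarded it.
- **Disagreements:** the camera views differ by about 3 mm on the red axis. One rough angle reading with the uncorrected axis gave 61–73° for the tab before I corrected for that.
- **Forces:** the readings I took stayed around 10 N or less, and the gripper was touching nothing at hand-in.

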